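# Slide the calibration block on its plate under the scan bridge

### The job

Push the flat aluminium carrier plate, with the white stepped calibration block standing on it, along the desk and front end first under the low scan bridge, until its front edge lies flush against the dark stop bar behind the beam and the block stands under the beam. Only push the plate with the fingers: never lift or tip it, do not touch the block, and keep the block standing on the plate. Leave the eraser, scale bar, sherd and marker where they lie.

Things in the scene. Friction and masses are not known exactly. Their poses are not given: they have to be found in the camera images.
- carrier_plate: flat aluminium carrier plate, 150 (own x) x 88 (own y) x 12 mm, about 0.4 kg, loose and flat on the desk; it slides at a push of 2 to 7 N. Origin: centre of its underside. Own +x points to its front end, which goes in first: a thin dark 66 mm square pad lies there, its centre 40 mm in front of the origin. Own z up.
- calibration_block: white stepped calibration block (three square steps), 45 x 45 mm foot, 36 mm high, about 0.09 kg, standing loose on the plate's dark pad, so its top is 48 mm above the desk. Origin: centre of its underside; own z up.
- scan_bridge: scan bridge fixed to the desk: black beam on two aluminium posts, x = -25 to +25 mm, 95 mm high, 174 mm wide at the feet. Beam underside 54 mm above the desk, 104 mm clear between posts. Own +x is the way in, about to the robot's right (world -y, within 0.2 rad). Origin: on the desk under the beam's middle. Flared guides 16 mm high reach from the posts to x = -60 mm, where they are 120 mm apart.
- stop (a point): middle of the face of the dark stop bar (16 mm high) that crosses the strip behind the beam: 35 mm past the bridge's origin, 6 mm above the desk; axes of the bridge. With the plate's front edge on it, the plate's origin is at x = -40 mm and its rear edge at x = -115 mm in the bridge's frame, and the block is under the beam.
- plate_front (a point): middle of the plate's front end face, half way up its thickness; axes of the plate
- plate_rear (a point): middle of the plate's rear end face (the one to push on), half way up its thickness; axes of the plate
- eraser: blue and white eraser, 42 x 20 x 12 mm, lying loose near the bridge; to be left alone. Origin: centre of its underside
- scale_bar: black-and-white photo scale bar, 120 x 20 x 8 mm, lying loose near the bridge; to be left alone. Origin: centre of its underside
- sherd_7: orange-brown pottery sherd, 68 x 48 x 14 mm, lying loose near the bridge; to be left alone. Origin: centre of its underside
- marker: white marker pen with black cap, 135 x 17 x 16 mm, lying loose near the bridge; to be left alone. Origin: centre of its underside
Mind the look-alikes: they are no part of the job. There is more than one size of the calibration_block; the job needs the largest.

How it is judged:
At the end, for the whole second after the job is handed in: Plate flat on the desk, middle of its front edge within 4 mm of the stop bar, within 12 mm and 0.06 rad of the bridge's middle line; block upright (0.06 rad) on the plate, within 20 mm of the beam's middle and of the plate's middle line; both at rest (x of plate_front in the frame of stop between -0.004 and 0.003 m and y of carrier_plate in the frame of scan_bridge between -0.012 and 0.012 m and angle between the x axis of carrier_plate and the x axis of scan_bridge, either way round below 0.06 rad and height (world z) of carrier_plate below 0.004 m and angle between carrier_plate's own z axis and vertical below 0.03 rad and x of calibration_block in the frame of scan_bridge between -0.02 and 0.02 m and y of calibration_block in the frame of carrier_plate between -0.02 and 0.02 m and z of calibration_block in the frame of carrier_plate between 0.009 and 0.016 m and angle between calibration_block's own z axis and vertical below 0.06 rad and linear speed of each of carrier_plate, calibration_block below 0.01 m/s); the robot touches nothing.
It fails at once if the plate is lifted or tipped (more than 8 mm or 0.08 rad) (height (world z) of carrier_plate above 0.008 m or angle between carrier_plate's own z axis and vertical above 0.08 rad).
It fails at once if the block is tipped (more than 0.2 rad) or lifted off the plate or falls from it (angle between calibration_block's own z axis and vertical above 0.2 rad or z of calibration_block in the frame of carrier_plate above 0.02 m or z of calibration_block in the frame of carrier_plate below 0.006 m).
It fails at once if the robot touches the block (contact force between the arm and calibration_block above 0.5 N).
It fails at once if the fingers touch the block (contact force between the fingers and calibration_block above 0.5 N).
It fails at once if the eraser, scale bar, sherd or marker is moved more than 15 mm (distance of any of eraser, scale_bar, sherd_7, marker from where it was at the start of the episode above 0.015 m).
It also fails if it takes over 72 s, if anything falls off the work surface, if the arm or the gripper's body presses on something with over 40 N, if the wrist force passes 120 N, or if a joint passes its speed limit or range.

### The arm

A 7-joint arm with a two-finger parallel gripper is mounted at the origin on a cart in front of the work surface, level with it; the furniture and walls round the work are solid. World frame = base frame: x ahead of the robot, y to its left, z up, the work surface at z = 0. Lengths are in m, angles in rad, forces in N, time in s.
With the tool pointing down it reaches from about 0.4 to 0.85 m from the base axis. Payload 10.4 kg.
Tool frame: the origin (TCP) lies between the finger pads; the fingertips stand tcp_to_tips ahead of it and the grasp point (between the pads) lies 8 mm behind it (tcp_to_tips is the distance from the TCP to the fingertips, in m); z points along the fingers, y is the line along which they close (so a half turn about z gives the same grasp; the last joint's range is limited). The gripper opens to 85 mm and grips with 20 to 120 N. Pads are 22 mm wide; open, the fingers measure 114 mm over their backs; the gripper's body (76 mm by 85 mm) begins 54 mm behind the grasp point. The pads swing forward as they close: fully open they stand 13 mm farther back than shut.
Start: joints at [-1.194, 0.332, -0.065, 1.46, 0.022, 1.35, -0.088], TCP at [0.243, 0.576, 0.242] pointing down, gripper open.
Joint ranges: [-2.6, 2.6], [-0.5, 2.12], [-1.47, 1.34], [0.16, 2.42], [-1.27, 4.41], [0.06, 2.06], [-2.6, 2.6]. Speed limits (rad/s): [2.22, 2.22, 2.79, 2.79, 3.14, 3.14, 3.14].

### API

Orientations are given as a unit quaternion [x, y, z, w].
In Python, from workcell import * gives the robot as it stands.
- The arm moves only by the tool apply_moves, never from a script. Its argument "rows" is a list of rows, each an object of numbers: "x", "y", "z": the shift along the tool's x, y, z in mm; "ax", "ay", "az": the turn, a rotation vector about the tool's x, y, z in degrees; "gripper": the closure, from 0 (fully open) to 1 (shut). A call has 1 to 5 rows; each row shifts and turns the commanded pose from where the row before left it, along the tool's axes as they then stand; what a row does not reach is not made up. A row lasts 1/12 s, in which the tool goes at most 41.7 mm and 7.16 degrees, less where a joint would pass 70% of its speed; a pose out of reach is approached as far as the arm can. A call with a gripper value outside its range is refused whole. The fingers move at their own pace and stop on an object; "newtons" is the grip in N (left out, the last holds). Time passes only in rows, so rows that do not move let the fingers close. It gives the time, the measured TCP pose, the force, the opening and the grip force at its end, in the units of the state.
- get_obs(): the state, without advancing time (a new reading comes with each control period).
- camera(name): name is "scene" or "top" or "wrist"; returns a dict with "color" (480x640x3 uint8, red, green, blue), "fov_y" (degrees; the focal length in pixels is half the picture's height over the tangent of half this angle, whatever the lens; pixels are square), "cx", "cy" (the principal point, pixels), "rvec" (rotation vector, rad) and "tvec" (3), from world to camera coordinates, as OpenCV has them. Camera axes: x right, y down, z forward; pixel columns grow to the right and rows downward; lengths in m; the calibration is good to about 2 mm. A picture is of the moment at which its call begins. There is no depth.
- hand_in(): hands the job in; it is judged then, once.
The state is a dict: "clock": time; "joint_pos": joint angles; "joint_velocities": joint speeds; "tau": joint torques, N m; "position": TCP position; "ee_rot": TCP orientation; "ft_force": force on the tool from outside, world axes, zero at the start; "torque": the same for the moment, N m; "grip_width": opening from 0.0 (shut) to 1.0 (fully open); "grasp_force": force on a finger pad.
Only numpy, scipy, OpenCV 4.12 (cv2) and the standard library are available. Lean on these libraries where they do the work, as an engineer would, in place of code of your own. Each camera call takes 0.05 s, during which the arm holds its last target. There are 200 camera calls.

## Working session

There is one attempt and no reset: what is moved stays moved. The work goes in short steps, Python scripts to look and compute and a tool call to move; the robot and the scene stay as the last step left them, time stands still between calls to the robot, and variables do not carry over. Pictures are saved under pics/ and viewed, at most 10 in all, crops included, and the job is handed in when it is done.

Besides the shell and the picture viewer there is one more tool, called after "Call:" as name(argument=value, ...), one argument or row to a line, values as JSON. apply_moves: Moves the arm, as the interface text tells. Its arguments: {"type":"object","properties":{"rows":{"type":"array","items":{"type":"object","properties":{"x":{"type":"number"},"y":{"type":"number"},"z":{"type":"number"},"ax":{"type":"number"},"ay":{"type":"number"},"az":{"type":"number"},"gripper":{"type":"number"}}}},"newtons":{"type":"number"}},"required":["rows"]}

```bash
mkdir -p pics; cat > h.py <<'E'
import numpy as np, cv2
from workcell import *
from scipy.spatial.transform import Rotation as R
def cam(n):
    c=camera(n); c['R']=cv2.Rodrigues(np.array(c['rvec'],float))[0]; c['t']=np.array(c['tvec'],float)
    c['f']=240/np.tan(np.radians(c['fov_y'])/2); return c
def ray(c,u,v,z):
    d=c['R'].T@np.array([(u-c['cx'])/c['f'],(v-c['cy'])/c['f'],1]); o=-c['R'].T@c['t']
    return o+d*(z-o[2])/d[2]
def save(c,n): cv2.imwrite('pics/'+n,c['color'][:,:,::-1])
E
python3 - <<'E'
from h import *
for n in ['top','scene']:
    c=cam(n); save(c,n+'0.png'); print(n,c['f'],-c['R'].T@c['t'],c['R'][2])
o=get_obs(); print(o); print(R.from_quat(o['ee_rot']).as_matrix())
import workcell; print([k for k in dir(workcell) if 'tip' in k], getattr(workcell,'tcp_to_tips',None))
E
```

```text
top 515.8093258428504 [ 0.52248068 -0.08204447  0.88951322] [ 0.05488592  0.00897353 -0.99845231]
scene 491.41208439269417 [0.2548005  0.39402897 0.69815715] [ 0.36792501 -0.54981168 -0.7498922 ]
{'clock': 0.1, 'joint_pos': array([-1.19360251,  0.33280576, -0.06469895,  1.4608098 ,  0.02160093,
        1.34990581, -0.08848891]), 'joint_velocities': array([-0.00010354, -0.00177514,  0.00182487, -0.00291593,  0.0001005 ,
        0.00196496,  0.00044815]), 'tau': array([ 1.22185480e-03, -6.26745772e+01,  4.91111632e-02, -3.92435396e+01,
        1.63346983e-02,  6.80011624e-03, -4.80290214e-05]), 'position': array([0.24315184, 0.57543299, 0.24162   ]), 'ee_rot': array([ 1.98554286e-01,  9.80089697e-01, -6.09276821e-04, -9.51027323e-05]), 'ft_force': array([-0.03715713, -0.44513861, -0.36951403]), 'torque': array([ 0.06555425, -0.00219205, -0.04147658]), 'grasp_force': 0.0, 'grip_width': 1.0014547682377137}
[[-9.21152373e-01  3.89201905e-01 -4.28367465e-04]
 [ 3.89202137e-01  9.21151648e-01 -1.15652576e-03]
 [-5.55306327e-05 -1.23205798e-03 -9.99999239e-01]]
['tcp_to_tips'] 0.011
```

View pics/top0.png

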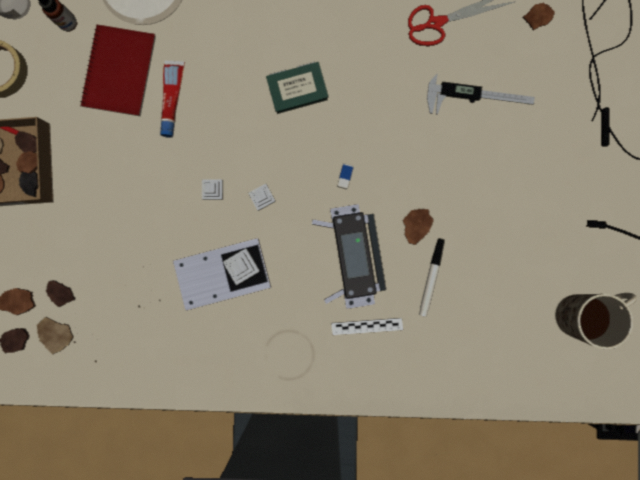

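View pics/scene0.png

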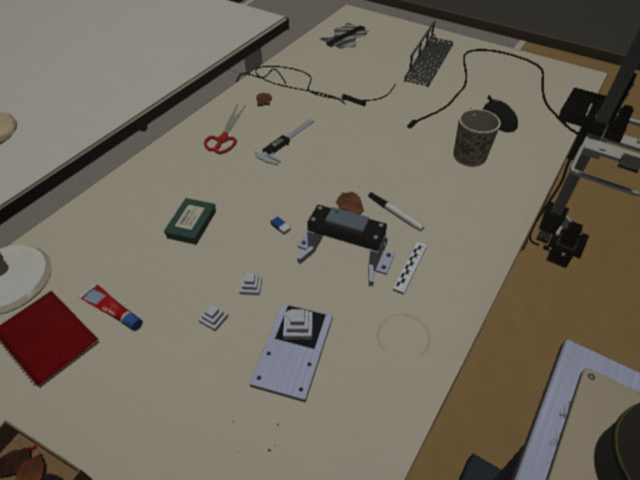

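The top view shows the plate with its centre at about (222,274) and its front to the right. The bridge beam is at about (354,255), with the stop bar at about (377,252). The tool will push from the left. I'll zoom in to measure.

```bash
python3 - <<'E'
from h import *
im=cv2.imread('pics/top0.png')
cv2.imwrite('pics/z.png',cv2.resize(im[190:330,165:395],(0,0),fx=3.4,fy=3.4,interpolation=cv2.INTER_CUBIC))
E
```

```text
(no output)
```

View pics/z.png

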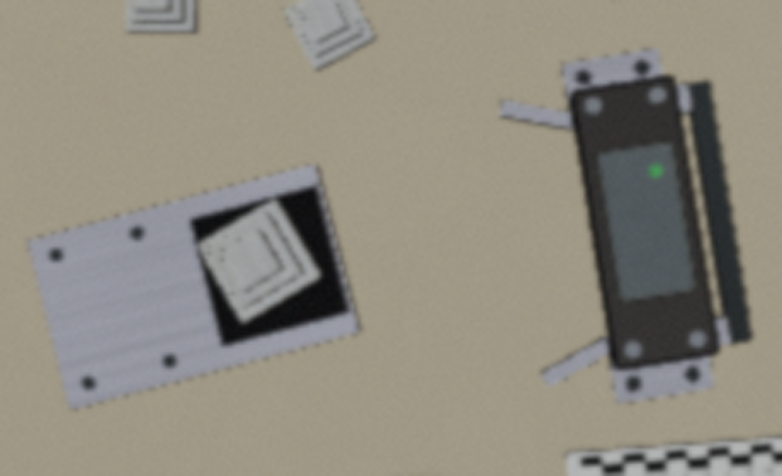

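The zoomed crop shows the plate corners at about (30,240), (318,165), (357,330) and (70,408), and the beam top corners at about (571,93), (672,77), (718,352) and (613,368). The stop bar runs from (690,84) to (731,343).

```bash
cat > m.py <<'E'
from h import *
c=cam('top')
def P(l,z): return np.array([ray(c,u/3.4+165-.35,v/3.4+190-.35,z)[:2] for u,v in l])
pl=P([(30,240),(318,165),(357,330),(70,408)],.012)
bm=P([(571,93),(672,77),(718,352),(613,368)],.095)
ft=P([(562,65),(655,50),(713,387),(617,402)],.004)
gd=P([(502,108),(546,375)],.016)
sb=P([(690,84),(709,82),(750,340),(731,343)],.016)
bl=P([(197,243),(275,199),(322,275),(243,325)],.012)
def fr(q):
    a=q[1]+q[2]-q[0]-q[3]; return q.mean(0),np.arctan2(a[1],a[0]),np.linalg.norm(a)/2,np.linalg.norm(q[0]+q[1]-q[2]-q[3])/2
for n,q in zip('plate beam feet stop block'.split(),(pl,bm,ft,sb,bl)): print(n,*[np.round(k,4) for k in fr(q)])
def axis(q):
    y=q[0]+q[1]-q[2]-q[3]; return np.arctan2(y[1],y[0])-np.pi/2
print('cross-axis yaw',[round(axis(q),3) for q in (bm,ft,sb)], 'guides',gd, gd.mean(0))
E
python3 m.py
```

```text
plate [0.5044 0.0986] -1.2832 0.1485 0.0856
beam [ 0.5405 -0.1212] -1.3892 0.0472 0.126
feet [ 0.5409 -0.1223] -1.3859 0.0483 0.1722
stop [ 0.5484 -0.163 ] -1.4127 0.0095 0.1302
block [0.5178 0.0663] -1.0026 0.0456 0.046
cross-axis yaw [np.float64(-1.388), np.float64(-1.38), np.float64(-1.391)] guides [[ 0.59724542 -0.05306482]
 [ 0.4651527  -0.07870567]] [ 0.53119906 -0.06588524]
```

The plate is at (-223, +4) mm in the bridge frame, with a yaw error of +0.105 rad. I'll push its rear face with two spread fingers. First I'm bringing the tool 40 mm behind the rear edge.

Call:
apply_moves(
  rows=[
    {"x":-29.5,"y":-20.7,"gripper":0.35},
    {"x":-29.5,"y":-20.7,"gripper":0.35},
    {"x":-29.5,"y":-20.7,"gripper":0.35},
    {"x":-29.5,"y":-20.7,"gripper":0.35},
    {"x":-29.5,"y":-20.7,"gripper":0.35},
  ],
  newtons=40,
)

```text
invalid input at $.rows[0]: expected keys x, y, z, ax, ay, az, gripper
```

Call:
apply_moves(
  rows=[
    {"x":-29.5,"y":-20.7,"gripper":0.35},
    {"x":-29.5,"y":-20.7,"gripper":0.35},
    {"x":-29.5,"y":-20.7,"gripper":0.35},
    {"x":-29.5,"y":-20.7,"gripper":0.35},
    {"x":-29.5,"y":-20.7,"gripper":0.35},
  ],
)

```text
invalid input at $.rows[0]: expected keys x, y, z, ax, ay, az, gripper
```

Call:
apply_moves(
  rows=[
    {"x":-29,"y":-20.7,"gripper":0.35},
    {"x":-29,"y":-20.7,"gripper":0.35},
    {"az":6.4,"z":20},
    {"az":6.4,"z":20},
    {"az":6.4,"z":20},
  ],
)

```text
invalid input at $.rows[0]: expected keys x, y, z, ax, ay, az, gripper
```

Call:
apply_moves(
  rows=[
    {"az":6.3,"z":20},
    {"az":6.3,"z":20},
    {"az":6.3,"z":20},
    {"az":6.3,"z":20},
    {"az":6.2,"z":20},
  ],
)

```text
invalid input at $.rows[0]: expected keys x, y, z, ax, ay, az, gripper
```

Call:
apply_moves(
  rows=[
    {"z":15},
    {"z":10},
    {"z":5},
    {},
  ],
)

```text
invalid input at $.rows[0]: expected keys x, y, z, ax, ay, az, gripper
```

```bash
python3 - <<'E'
from h import *
o=get_obs(); print(o['clock'],o['position'],o['grip_width'],o['ft_force'],o['joint_pos']); M=R.from_quat(o['ee_rot']).as_matrix(); print(M.round(4), 'fwd yaw',np.arctan2(-M[1,0],-M[0,0]))
c=cam('top'); save(c,'top1.png'); s=cam('scene')
z1=cv2.resize(c['color'][190:330,110:340],(0,0),fx=3,fy=3); z2=cv2.resize(s['color'][280:460,180:410],(0,0),fx=3,fy=3)
cv2.imwrite('pics/a.png',z1[:,:,::-1]); cv2.imwrite('pics/b.png',z2[:,:,::-1])
E
```

```text
0.15 [0.24316704 0.57547771 0.24172154] 0.9976031852531604 [ 0.20890218  0.77101625 -0.27272815] [-1.19359828  0.33271584 -0.06468258  1.46071463  0.02156126  1.34989184
 -0.08850319]
[[-9.211e-01  3.892e-01 -4.000e-04]
 [ 3.892e-01  9.211e-01 -1.000e-03]
 [-0.000e+00 -1.000e-03 -1.000e+00]] fwd yaw -0.39981000445022274
```

View pics/b.png

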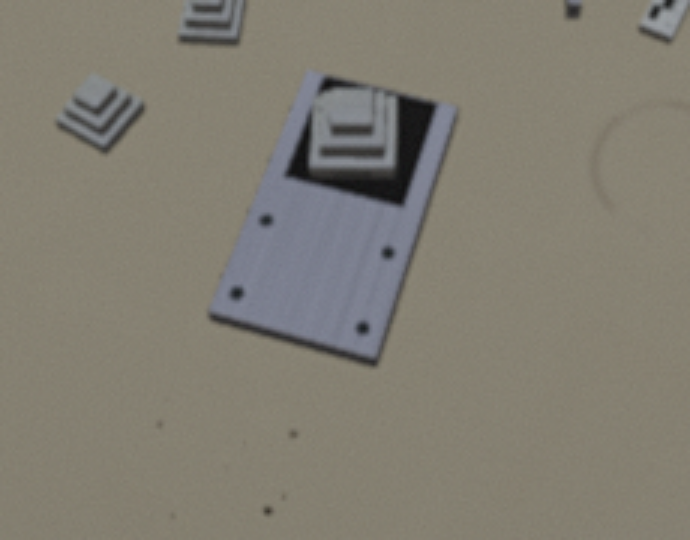

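The scene crop shows the plate in place with the block on its pad, and the arm hasn't moved. The moves were refused because every row needs all seven keys, so I'm resending them.

Call:
apply_moves(
  rows=[
    {"x":-29.5,"y":-20.7,"z":0,"ax":0,"ay":0,"az":0,"gripper":0.35},
    {"x":-29.5,"y":-20.7,"z":0,"ax":0,"ay":0,"az":0,"gripper":0.35},
    {"x":-29.5,"y":-20.7,"z":0,"ax":0,"ay":0,"az":0,"gripper":0.35},
    {"x":-29.5,"y":-20.7,"z":0,"ax":0,"ay":0,"az":0,"gripper":0.35},
    {"x":-29.5,"y":-20.7,"z":0,"ax":0,"ay":0,"az":0,"gripper":0.35},
  ],
  newtons=40,
)

```text
clock: 0.67
position: [0.3395, 0.4214, 0.2423]
ee_rot: [0.199, 0.98, 0.0, -0.0]
ft_force: [0.8, 0.7, 0.5]
grip_width: 0.649
grasp_force: 0.0
```

Call:
apply_moves(
  rows=[
    {"x":-29.5,"y":-20.7,"z":0,"ax":0,"ay":0,"az":0,"gripper":0.35},
    {"x":-29.5,"y":-20.7,"z":0,"ax":0,"ay":0,"az":0,"gripper":0.35},
    {"x":-29.5,"y":-20.7,"z":0,"ax":0,"ay":0,"az":0,"gripper":0.35},
    {"x":-29.5,"y":-20.7,"z":0,"ax":0,"ay":0,"az":0,"gripper":0.35},
    {"x":-29.5,"y":-20.7,"z":0,"ax":0,"ay":0,"az":0,"gripper":0.35},
  ],
)

```text
clock: 1.08
position: [0.435, 0.2685, 0.2425]
ee_rot: [0.199, 0.98, 0.0, 0.0]
ft_force: [0.7, 0.1, 0.4]
grip_width: 0.647
grasp_force: 0.0
```

Call:
apply_moves(
  rows=[
    {"x":-29,"y":-20.7,"z":0,"ax":0,"ay":0,"az":0,"gripper":0.35},
    {"x":-29,"y":-20.7,"z":0,"ax":0,"ay":0,"az":0,"gripper":0.35},
    {"x":0,"y":0,"z":20,"ax":0,"ay":0,"az":6.4,"gripper":0.35},
    {"x":0,"y":0,"z":20,"ax":0,"ay":0,"az":6.4,"gripper":0.35},
    {"x":0,"y":0,"z":20,"ax":0,"ay":0,"az":6.4,"gripper":0.35},
  ],
)

```text
clock: 1.5
position: [0.4722, 0.2089, 0.1818]
ee_rot: [0.363, 0.932, 0.0, 0.0]
ft_force: [-0.2, 0.9, 0.8]
grip_width: 0.653
grasp_force: 0.0
```

Call:
apply_moves(
  rows=[
    {"x":0,"y":0,"z":20,"ax":0,"ay":0,"az":6.3,"gripper":0.35},
    {"x":0,"y":0,"z":20,"ax":0,"ay":0,"az":6.3,"gripper":0.35},
    {"x":0,"y":0,"z":20,"ax":0,"ay":0,"az":6.3,"gripper":0.35},
    {"x":0,"y":0,"z":20,"ax":0,"ay":0,"az":6.3,"gripper":0.35},
    {"x":0,"y":0,"z":20,"ax":0,"ay":0,"az":6.2,"gripper":0.35},
  ],
)

```text
clock: 1.92
position: [0.4717, 0.2095, 0.0814]
ee_rot: [0.601, 0.8, 0.0, 0.0]
ft_force: [-0.9, 1.1, 0.7]
grip_width: 0.65
grasp_force: 0.0
```

```bash
cat > st.py <<'E'
from h import *
o=get_obs(); M=R.from_quat(o['ee_rot']).as_matrix()
print(o['clock'],o['position'].round(4),o['grip_width'],o['ft_force'].round(2),o['joint_pos'].round(2)); print(M[:,2].round(4),'fwd yaw',np.arctan2(-M[1,0],-M[0,0]).round(4))
B=np.array([.5407,-.1218]); a=-1.388; E=np.array([[np.cos(a),np.sin(a)],[-np.sin(a),np.cos(a)]])
print('bridge frame',(E@(o['position'][:2]-B)).round(4))
E
python3 st.py
```

```text
1.9167 [0.4717 0.2095 0.0814] 0.6499776237853828 [-0.91  1.1   0.69] [-0.76  0.25  0.29  1.94 -0.09  0.96 -0.15]
[ 2.e-04  2.e-04 -1.e+00] fwd yaw -1.2884
bridge frame [-0.3383 -0.0076]
```

Call:
apply_moves(
  rows=[
    {"x":0,"y":0,"z":30,"ax":0,"ay":0,"az":0,"gripper":0.35},
    {"x":0,"y":0,"z":25,"ax":0,"ay":0,"az":0,"gripper":0.35},
    {"x":0,"y":0,"z":10,"ax":0,"ay":0,"az":0,"gripper":0.35},
    {"x":0,"y":0,"z":3,"ax":0,"ay":0,"az":0,"gripper":0.35},
    {"x":0,"y":0,"z":0,"ax":0,"ay":0,"az":0,"gripper":0.35},
  ],
)

```text
clock: 2.33
position: [0.4717, 0.2094, 0.0143]
ee_rot: [0.598, 0.801, -0.0, -0.0]
ft_force: [0.2, -0.2, 0.1]
grip_width: 0.652
grasp_force: 0.0
```

Call:
apply_moves(
  rows=[
    {"x":0,"y":0,"z":1,"ax":0,"ay":0,"az":0,"gripper":0.35},
    {"x":0,"y":0,"z":1,"ax":0,"ay":0,"az":0,"gripper":0.35},
    {"x":0,"y":0,"z":0,"ax":0,"ay":0,"az":0,"gripper":0.35},
  ],
)

```text
clock: 2.58
position: [0.4724, 0.21, 0.0134]
ee_rot: [0.598, 0.801, 0.001, 0.0]
ft_force: [0.0, -0.3, 0.5]
grip_width: 0.651
grasp_force: 0.0
```

```bash
python3 st.py; python3 - <<'E'
from h import *
s=cam('scene'); t=cam('top')
z=np.hstack([cv2.resize(s['color'][330:460,180:330],(450,390)),cv2.resize(t['color'][220:335,110:213],(349,390))])
cv2.imwrite('pics/c.png',z[:,:,::-1])
E
```

```text
2.5833 [0.4724 0.21   0.0134] 0.6513573882820857 [ 0.01 -0.32  0.53] [-0.74  0.36  0.27  1.98 -0.13  0.82 -0.11]
[ 0.0016  0.0012 -1.    ] fwd yaw -1.2829
bridge frame [-0.3386 -0.0068]
```

View pics/c.png

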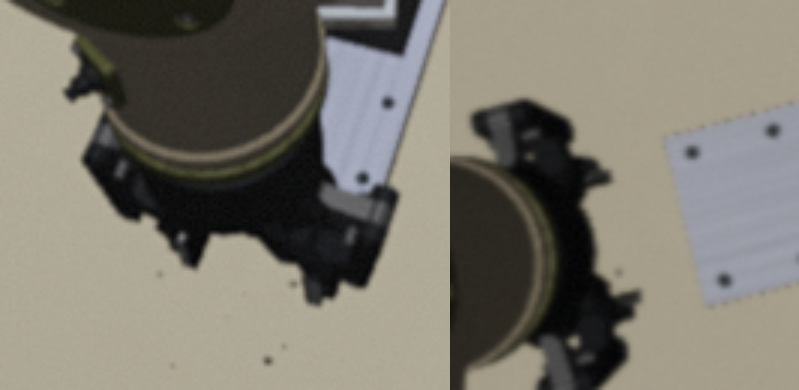

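The view shows the fingers centred on the plate's rear edge. They haven't reached the desk yet, so I'll lower further to get solid engagement on the 12 mm face.

Call:
apply_moves(
  rows=[
    {"x":0,"y":0,"z":1.5,"ax":0,"ay":0,"az":0,"gripper":0.35},
    {"x":0,"y":0,"z":1.5,"ax":0,"ay":0,"az":0,"gripper":0.35},
    {"x":0,"y":0,"z":0,"ax":0,"ay":0,"az":0,"gripper":0.35},
  ],
)

```text
clock: 2.93
position: [0.4716, 0.2095, 0.0091]
ee_rot: [0.598, 0.801, -0.0, -0.0]
ft_force: [-0.3, -0.2, -0.3]
grip_width: 0.648
grasp_force: 0.0
```

Call:
apply_moves(
  rows=[
    {"x":0,"y":0,"z":1.5,"ax":0,"ay":0,"az":0,"gripper":0.35},
    {"x":0,"y":0,"z":0,"ax":0,"ay":0,"az":0,"gripper":0.35},
  ],
)

```text
clock: 3.1
position: [0.4716, 0.2095, 0.0075]
ee_rot: [0.598, 0.801, -0.0, -0.0]
ft_force: [0.4, -0.6, 0.1]
grip_width: 0.649
grasp_force: 0.0
```

Call:
apply_moves(
  rows=[
    {"x":-8,"y":0,"z":0,"ax":0,"ay":0,"az":0,"gripper":0.35},
    {"x":-8,"y":0,"z":0,"ax":0,"ay":0,"az":0,"gripper":0.35},
    {"x":-4,"y":0,"z":0,"ax":0,"ay":0,"az":0,"gripper":0.35},
    {"x":-2,"y":0,"z":0,"ax":0,"ay":0,"az":0,"gripper":0.35},
    {"x":-2,"y":0,"z":0,"ax":0,"ay":0,"az":0,"gripper":0.35},
  ],
)

```text
clock: 3.52
position: [0.4788, 0.1859, 0.0079]
ee_rot: [0.599, 0.801, 0.0, 0.0]
ft_force: [0.4, -0.5, -0.0]
grip_width: 0.651
grasp_force: 0.0
```

Call:
apply_moves(
  rows=[
    {"x":-2,"y":0,"z":0,"ax":0,"ay":0,"az":0,"gripper":0.35},
    {"x":-2,"y":0,"z":0,"ax":0,"ay":0,"az":0,"gripper":0.35},
    {"x":-2,"y":0,"z":0,"ax":0,"ay":0,"az":0,"gripper":0.35},
    {"x":-2,"y":0,"z":0,"ax":0,"ay":0,"az":0,"gripper":0.35},
    {"x":-2,"y":0,"z":0,"ax":0,"ay":0,"az":0,"gripper":0.35},
  ],
)

```text
clock: 3.93
position: [0.4813, 0.1774, 0.0078]
ee_rot: [0.598, 0.801, 0.0, -0.0]
ft_force: [-0.5, 2.5, -0.7]
grip_width: 0.649
grasp_force: 1.2
```

```bash
python3 st.py
```

```text
3.9333 [0.4813 0.1774 0.0078] 0.6493531635967018 [-0.47  2.5  -0.72] [-0.69  0.36  0.28  1.99 -0.14  0.8  -0.04]
[-1.e-04  6.e-04 -1.e+00] fwd yaw -1.2823
bridge frame [-0.305 -0.004]
```

Contact is made at 2.5 N. Now I'm pushing forward while turning a total of 6°.

Call:
apply_moves(
  rows=[
    {"x":-4,"y":0,"z":0,"ax":0,"ay":0,"az":0.3,"gripper":0.35},
    {"x":-5,"y":0,"z":0,"ax":0,"ay":0,"az":0.3,"gripper":0.35},
    {"x":-5,"y":0,"z":0,"ax":0,"ay":0,"az":0.3,"gripper":0.35},
    {"x":-5,"y":0,"z":0,"ax":0,"ay":0,"az":0.3,"gripper":0.35},
    {"x":-5,"y":0,"z":0,"ax":0,"ay":0,"az":0.3,"gripper":0.35},
  ],
)

```text
clock: 4.35
position: [0.4881, 0.1532, 0.0078]
ee_rot: [0.609, 0.793, 0.0, -0.0]
ft_force: [-0.5, 2.6, -0.4]
grip_width: 0.653
grasp_force: 1.2
```

Call:
apply_moves(
  rows=[
    {"x":-5,"y":0,"z":0,"ax":0,"ay":0,"az":0.3,"gripper":0.35},
    {"x":-5,"y":0,"z":0,"ax":0,"ay":0,"az":0.3,"gripper":0.35},
    {"x":-5,"y":0,"z":0,"ax":0,"ay":0,"az":0.3,"gripper":0.35},
    {"x":-5,"y":0,"z":0,"ax":0,"ay":0,"az":0.3,"gripper":0.35},
    {"x":-4,"y":0,"z":0,"ax":0,"ay":0,"az":0.3,"gripper":0.35},
  ],
)

```text
clock: 4.77
position: [0.4941, 0.13, 0.0078]
ee_rot: [0.619, 0.785, 0.0, 0.0]
ft_force: [0.6, 1.6, 1.1]
grip_width: 0.653
grasp_force: 1.2
```

Call:
apply_moves(
  rows=[
    {"x":-5,"y":0,"z":0,"ax":0,"ay":0,"az":0.3,"gripper":0.35},
    {"x":-5,"y":0,"z":0,"ax":0,"ay":0,"az":0.3,"gripper":0.35},
    {"x":-5,"y":0,"z":0,"ax":0,"ay":0,"az":0.3,"gripper":0.35},
    {"x":-4,"y":0,"z":0,"ax":0,"ay":0,"az":0.3,"gripper":0.35},
    {"x":-2,"y":0,"z":0,"ax":0,"ay":0,"az":0.3,"gripper":0.35},
  ],
)

```text
clock: 5.18
position: [0.4989, 0.1093, 0.0078]
ee_rot: [0.63, 0.777, -0.0, 0.0]
ft_force: [0.9, 2.9, 0.4]
grip_width: 0.651
grasp_force: 1.2
```

```bash
python3 st.py; python3 - <<'E'
from h import *
t=cam('top'); save(t,'top3.png')
cv2.imwrite('pics/d.png',cv2.resize(t['color'][190:330,200:400],(800,560),interpolation=cv2.INTER_CUBIC)[:,:,::-1])
E
```

```text
5.1833 [0.4989 0.1093 0.0078] 0.6510947690564374 [0.89 2.92 0.43] [-0.59  0.36  0.32  2.   -0.16  0.8   0.03]
[ 2.e-04 -2.e-04 -1.e+00] fwd yaw -1.3627
bridge frame [-0.2349  0.0009]
```

View pics/d.png

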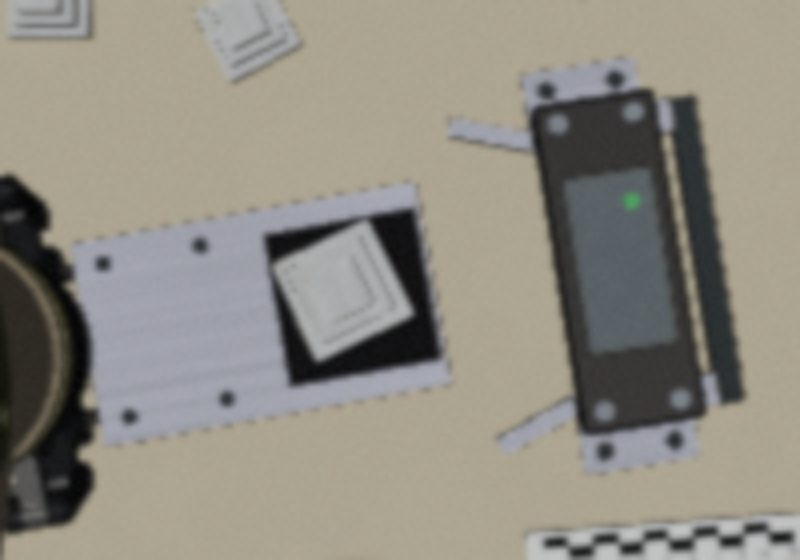

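The plate follows the fingers. Its corners are at about (75,243), (414,183), (450,382) and (106,444) in this 4x crop. I'll compute its pose in the bridge frame.

```bash
cat > q.py <<'E'
from h import *
import sys
c=cam('top')
B=np.array([.5407,-.1218]); a=-1.388; E=np.array([[np.cos(a),np.sin(a)],[-np.sin(a),np.cos(a)]])
def pose(l,k,ox,oy,z=.012):
    q=np.array([ray(c,u/k+ox-.4,v/k+oy-.4,z)[:2] for u,v in l]); q=(q-B)@E.T
    x=q[1]+q[2]-q[0]-q[3]; y=q[0]+q[1]-q[2]-q[3]
    print('bridge xy',q.mean(0).round(4),'yaw x',np.arctan2(x[1],x[0]).round(4),'yaw y',(np.arctan2(y[1],y[0])-np.pi/2).round(4)); print('corners',q.round(4).tolist())
E
python3 - <<'E'
from q import *
pose([(75,243),(414,183),(450,382),(106,444)],4,200,190)
pose([(450,127),(500,444)],4,200,190,.016) if 0 else None
pose([(272,266),(367,220),(414,313),(320,360)],4,200,190,.014)
for u,v in [(450,127),(502,443)]: print('guide',E@(ray(c,u/4+199.6,v/4+189.6,.016)[:2]-B))
E
```

```text
bridge xy [-0.1491  0.0028] yaw x 0.0214 yaw y 0.0174
corners [[-0.2232, 0.0444], [-0.0765, 0.0473], [-0.0743, -0.0385], [-0.2224, -0.0419]]
bridge xy [-0.113   0.0071] yaw x 0.3022 yaw y 0.3189
corners [[-0.1414, 0.0217], [-0.0986, 0.0347], [-0.0848, -0.0073], [-0.1272, -0.0208]]
guide [-0.05762514  0.06825899]
guide [-0.05644464 -0.06709118]
```

Call:
apply_moves(
  rows=[
    {"x":-4,"y":0,"z":0,"ax":0,"ay":0,"az":0.4,"gripper":0.35},
    {"x":-4,"y":0,"z":0,"ax":0,"ay":0,"az":0.4,"gripper":0.35},
    {"x":-4,"y":0,"z":0,"ax":0,"ay":0,"az":0.4,"gripper":0.35},
    {"x":-4,"y":0,"z":0,"ax":0,"ay":0,"az":0.4,"gripper":0.35},
    {"x":-4,"y":0,"z":0,"ax":0,"ay":0,"az":0.4,"gripper":0.35},
  ],
)

```text
clock: 5.7
position: [0.5026, 0.0901, 0.0078]
ee_rot: [0.643, 0.766, -0.0, -0.0]
ft_force: [-0.2, 2.4, -0.3]
grip_width: 0.649
grasp_force: 1.0
```

Call:
apply_moves(
  rows=[
    {"x":-4,"y":0,"z":0,"ax":0,"ay":0,"az":0.1,"gripper":0.35},
    {"x":-4,"y":0,"z":0,"ax":0,"ay":0,"az":0,"gripper":0.35},
    {"x":-4,"y":0,"z":0,"ax":0,"ay":0,"az":0,"gripper":0.35},
    {"x":-4,"y":0,"z":0,"ax":0,"ay":0,"az":0,"gripper":0.35},
    {"x":-4,"y":0,"z":0,"ax":0,"ay":0,"az":0,"gripper":0.35},
  ],
)

```text
clock: 6.12
position: [0.506, 0.0704, 0.0077]
ee_rot: [0.643, 0.765, -0.0, -0.0]
ft_force: [-0.5, 2.5, -1.6]
grip_width: 0.654
grasp_force: 1.0
```

Call:
apply_moves(
  rows=[
    {"x":-4,"y":0,"z":0,"ax":0,"ay":0,"az":0,"gripper":0.35},
    {"x":-4,"y":0,"z":0,"ax":0,"ay":0,"az":0,"gripper":0.35},
    {"x":-4,"y":0,"z":0,"ax":0,"ay":0,"az":0,"gripper":0.35},
    {"x":-4,"y":0,"z":0,"ax":0,"ay":0,"az":0,"gripper":0.35},
    {"x":-2,"y":0,"z":0,"ax":0,"ay":0,"az":0,"gripper":0.35},
  ],
)

```text
clock: 6.53
position: [0.5092, 0.0524, 0.0078]
ee_rot: [0.644, 0.765, -0.0, 0.0]
ft_force: [-0.0, 1.9, -1.2]
grip_width: 0.65
grasp_force: 0.9
```

```bash
python3 st.py; python3 - <<'E'
from h import *
t=cam('top'); save(t,'top4.png')
cv2.imwrite('pics/e.png',cv2.resize(t['color'][190:330,200:400],(800,560),interpolation=cv2.INTER_CUBIC)[:,:,::-1])
E
```

```text
6.5333 [0.5092 0.0524 0.0078] 0.6498121146689758 [-0.03  1.91 -1.25] [-0.5   0.37  0.35  2.   -0.17  0.8   0.12]
[ 1.e-04 -1.e-04 -1.e+00] fwd yaw -1.3986
bridge frame [-0.177   0.0007]
```

View pics/e.png

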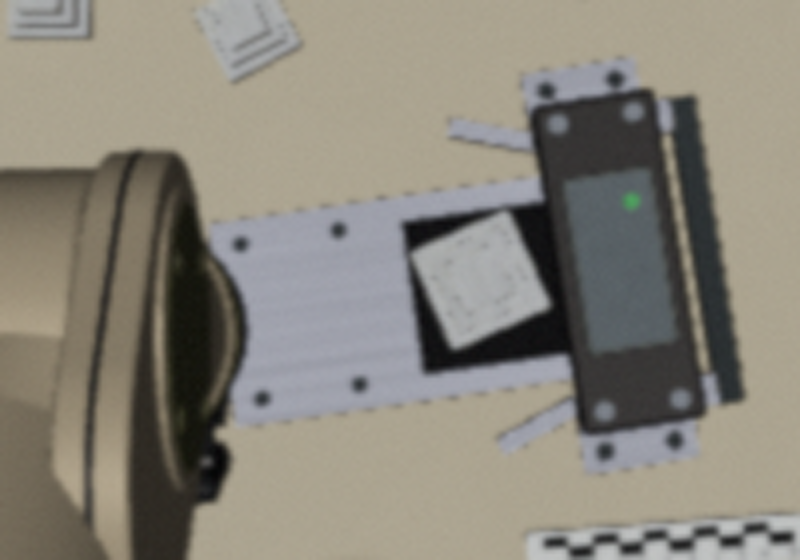

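The plate front is under the beam. Its side edges run from (210,222) to (535,180) and from (238,424) to (570,382), with the pad's rear corners at (404,222) and (424,371). I'll check the lateral centring.

```bash
python3 - <<'E'
from q import *
pose([(210,222),(535,180),(569,381),(238,424)],4,200,190)
for u,v in [(404,222),(424,371)]: print('pad',E@(ray(c,u/4+199.6,v/4+189.6,.012)[:2]-B))
E
```

```text
bridge xy [-0.0951 -0.0008] yaw x -0.0265 yaw y 0.0007
corners [[-0.165, 0.0444], [-0.0254, 0.0406], [-0.0244, -0.0459], [-0.1658, -0.0422]]
pad [-0.08326484  0.03155968]
pad [-0.08449457 -0.0322466 ]
```

It's centred within 1 mm, with about 50 mm to go and a slight turn back needed.

Call:
apply_moves(
  rows=[
    {"x":-4,"y":0,"z":0,"ax":0,"ay":0,"az":-0.2,"gripper":0.35},
    {"x":-4,"y":0,"z":0,"ax":0,"ay":0,"az":-0.2,"gripper":0.35},
    {"x":-4,"y":0,"z":0,"ax":0,"ay":0,"az":-0.2,"gripper":0.35},
    {"x":-4,"y":0,"z":0,"ax":0,"ay":0,"az":0,"gripper":0.35},
    {"x":-4,"y":0,"z":0,"ax":0,"ay":0,"az":0,"gripper":0.35},
  ],
)

```text
clock: 7.05
position: [0.5128, 0.0331, 0.0079]
ee_rot: [0.639, 0.769, 0.0, -0.0]
ft_force: [-1.2, 3.1, 0.4]
grip_width: 0.645
grasp_force: 1.3
```

Call:
apply_moves(
  rows=[
    {"x":-4,"y":0,"z":0,"ax":0,"ay":0,"az":0,"gripper":0.35},
    {"x":-4,"y":0,"z":0,"ax":0,"ay":0,"az":0,"gripper":0.35},
    {"x":-4,"y":0,"z":0,"ax":0,"ay":0,"az":0,"gripper":0.35},
    {"x":-4,"y":0,"z":0,"ax":0,"ay":0,"az":0,"gripper":0.35},
    {"x":-3,"y":0,"z":0,"ax":0,"ay":0,"az":0,"gripper":0.35},
  ],
)

```text
clock: 7.47
position: [0.5162, 0.0142, 0.0079]
ee_rot: [0.64, 0.769, 0.0, 0.0]
ft_force: [-0.4, 2.9, 0.5]
grip_width: 0.651
grasp_force: 1.5
```

Call:
apply_moves(
  rows=[
    {"x":-2,"y":0,"z":0,"ax":0,"ay":0,"az":0,"gripper":0.35},
    {"x":-2,"y":0,"z":0,"ax":0,"ay":0,"az":0,"gripper":0.35},
    {"x":-1,"y":0,"z":0,"ax":0,"ay":0,"az":0,"gripper":0.35},
    {"x":-1,"y":0,"z":0,"ax":0,"ay":0,"az":0,"gripper":0.35},
  ],
)

```text
clock: 7.8
position: [0.5172, 0.0089, 0.0078]
ee_rot: [0.639, 0.769, 0.0, -0.0]
ft_force: [-0.8, 4.1, 1.6]
grip_width: 0.648
grasp_force: 1.7
```

```bash
python3 st.py
```

```text
7.8 [0.5172 0.0089 0.0078] 0.6476717129900985 [-0.79  4.12  1.55] [-0.42  0.38  0.37  1.98 -0.18  0.81  0.23]
[ 0.e+00  3.e-04 -1.e+00] fwd yaw -1.3875
bridge frame [-0.1328  0.0007]
```

Call:
apply_moves(
  rows=[
    {"x":-1,"y":0,"z":0,"ax":0,"ay":0,"az":0,"gripper":0.35},
    {"x":-1,"y":0,"z":0,"ax":0,"ay":0,"az":0,"gripper":0.35},
    {"x":-1,"y":0,"z":0,"ax":0,"ay":0,"az":0,"gripper":0.35},
    {"x":-1,"y":0,"z":0,"ax":0,"ay":0,"az":0,"gripper":0.35},
  ],
)

```text
clock: 8.13
position: [0.5179, 0.005, 0.0078]
ee_rot: [0.639, 0.769, 0.0, -0.0]
ft_force: [-0.7, 3.6, 1.4]
grip_width: 0.649
grasp_force: 1.7
```

Call:
apply_moves(
  rows=[
    {"x":-0.7,"y":0,"z":0,"ax":0,"ay":0,"az":0,"gripper":0.35},
    {"x":-0.7,"y":0,"z":0,"ax":0,"ay":0,"az":0,"gripper":0.35},
    {"x":0,"y":0,"z":0,"ax":0,"ay":0,"az":0,"gripper":0.35},
  ],
)

```text
clock: 8.38
position: [0.5183, 0.0034, 0.0078]
ee_rot: [0.64, 0.769, 0.0, 0.0]
ft_force: [-0.2, 3.3, 3.1]
grip_width: 0.649
grasp_force: 1.3
```

Call:
apply_moves(
  rows=[
    {"x":-0.7,"y":0,"z":0,"ax":0,"ay":0,"az":0,"gripper":0.35},
    {"x":-0.7,"y":0,"z":0,"ax":0,"ay":0,"az":0,"gripper":0.35},
    {"x":0,"y":0,"z":0,"ax":0,"ay":0,"az":0,"gripper":0.35},
  ],
)

```text
clock: 8.63
position: [0.5185, 0.002, 0.0078]
ee_rot: [0.64, 0.769, 0.0, 0.0]
ft_force: [-1.3, 2.7, 2.1]
grip_width: 0.649
grasp_force: 1.4
```

Call:
apply_moves(
  rows=[
    {"x":-0.7,"y":0,"z":0,"ax":0,"ay":0,"az":0,"gripper":0.35},
    {"x":-0.7,"y":0,"z":0,"ax":0,"ay":0,"az":0,"gripper":0.35},
    {"x":0,"y":0,"z":0,"ax":0,"ay":0,"az":0,"gripper":0.35},
  ],
)

```text
clock: 8.88
position: [0.5187, 0.0006, 0.0078]
ee_rot: [0.639, 0.769, 0.0, -0.0]
ft_force: [-0.8, 2.7, 2.1]
grip_width: 0.649
grasp_force: 1.5
```

Call:
apply_moves(
  rows=[
    {"x":-0.7,"y":0,"z":0,"ax":0,"ay":0,"az":0,"gripper":0.35},
    {"x":-0.7,"y":0,"z":0,"ax":0,"ay":0,"az":0,"gripper":0.35},
    {"x":0,"y":0,"z":0,"ax":0,"ay":0,"az":0,"gripper":0.35},
  ],
)

```text
clock: 9.13
position: [0.5187, 0.0005, 0.0078]
ee_rot: [0.639, 0.769, 0.0, -0.001]
ft_force: [-2.1, 7.4, 4.3]
grip_width: 0.653
grasp_force: 3.9
```

Call:
apply_moves(
  rows=[
    {"x":-0.7,"y":0,"z":0,"ax":0,"ay":0,"az":0,"gripper":0.35},
    {"x":-0.7,"y":0,"z":0,"ax":0,"ay":0,"az":0,"gripper":0.35},
    {"x":0,"y":0,"z":0,"ax":0,"ay":0,"az":0,"gripper":0.35},
  ],
)

```text
clock: 9.38
position: [0.5187, 0.0004, 0.0078]
ee_rot: [0.639, 0.769, 0.001, -0.001]
ft_force: [-3.6, 10.7, 5.0]
grip_width: 0.65
grasp_force: 6.2
```

The plate has stalled at the expected position with the force rising, so the stop is reached. I'm backing off horizontally, then up.

Call:
apply_moves(
  rows=[
    {"x":2,"y":0,"z":0,"ax":0,"ay":0,"az":0,"gripper":0.35},
    {"x":4,"y":0,"z":0,"ax":0,"ay":0,"az":0,"gripper":0.35},
    {"x":15,"y":0,"z":0,"ax":0,"ay":0,"az":0,"gripper":0.35},
    {"x":25,"y":0,"z":0,"ax":0,"ay":0,"az":0,"gripper":0.35},
    {"x":30,"y":0,"z":-5,"ax":0,"ay":0,"az":0,"gripper":0.35},
  ],
)

```text
clock: 9.8
position: [0.5048, 0.071, 0.0121]
ee_rot: [0.641, 0.768, -0.001, 0.0]
ft_force: [0.0, 0.3, -0.2]
grip_width: 0.65
grasp_force: 0.0
```

Call:
apply_moves(
  rows=[
    {"x":25,"y":0,"z":-25,"ax":0,"ay":0,"az":0,"gripper":0.35},
    {"x":25,"y":0,"z":-30,"ax":0,"ay":0,"az":0,"gripper":0.35},
    {"x":25,"y":0,"z":-30,"ax":0,"ay":0,"az":0,"gripper":0.35},
    {"x":10,"y":0,"z":-10,"ax":0,"ay":0,"az":0,"gripper":0.35},
    {"x":0,"y":0,"z":0,"ax":0,"ay":0,"az":0,"gripper":0.35},
  ],
)

```text
clock: 10.22
position: [0.4909, 0.1593, 0.1104]
ee_rot: [0.638, 0.77, 0.002, 0.001]
ft_force: [-0.2, 0.5, -0.2]
grip_width: 0.646
grasp_force: 0.0
```

```bash
python3 - <<'E'
from h import *
t=cam('top'); s=cam('scene'); save(t,'top5.png')
z=np.vstack([cv2.resize(t['color'][195:325,220:400],(540,390),interpolation=cv2.INTER_CUBIC),cv2.resize(s['color'][190:260,270:450],(540,210),interpolation=cv2.INTER_CUBIC)])
cv2.imwrite('pics/f.png',z[:,:,::-1])
E
```

```text
(no output)
```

View pics/f.png

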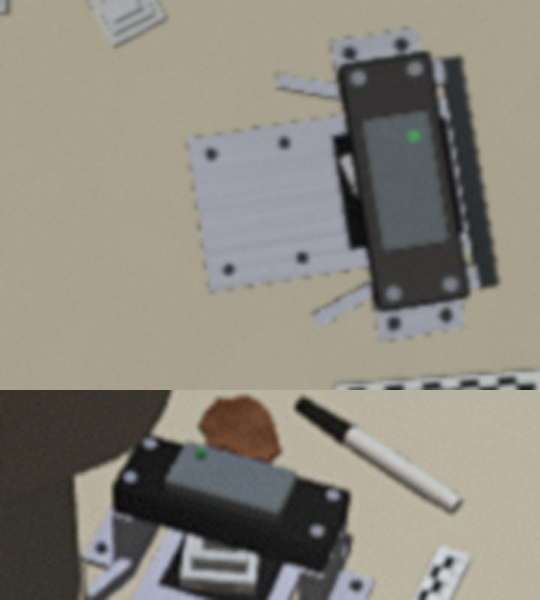

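The plate is seated under the beam and its light front rim meets the stop bar. The block is upright beneath the beam. The rear corners are at (189,139) and (211,291), which I'll check numerically.

```bash
python3 - <<'E'
from q import *
pose([(189,139),(338,117),(367,265),(211,291)],3,220,195)
for u,v in [(457,120),(474,236)]: print('front rim/stop',E@(ray(c,u/3+219.6,v/3+194.6,.014)[:2]-B))
E
```

```text
bridge xy [-0.0691 -0.0001] yaw x 0.0007 yaw y 0.0148
corners [[-0.1125, 0.0433], [-0.0269, 0.0426], [-0.0238, -0.0427], [-0.1131, -0.0436]]
front rim/stop [0.03934492 0.03033811]
front rim/stop [ 0.03835372 -0.03585931]
```

The rear edge is at -113 mm (nominal -115, within calibration error), y is about 0 and yaw is about 0. Handing in.

```bash
python3 -c "
from workcell import *
print(hand_in())"
```

```text
the job is handed in; nothing more can be done
None
```

The job is handed in: the plate sits against the stop bar, centred on the bridge line to about 1 mm, with the block upright under the beam and the robot clear; no verdict was returned.

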